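Show the finished flask to the inspection camera

ROBOT

A 6-joint arm with a two-finger parallel gripper is mounted at the origin on the work surface. World frame = base frame: x ahead of the robot, y to its left, z up, the work surface at z = 0. Lengths are in mm, angles in rad, forces in N, time in s.
With the tool pointing down it reaches from about 350 to 775 mm from the base axis. Payload 7.3 kg.
Tool frame: the origin (TCP) lies between the finger pads; the fingertips stand 8 mm ahead of it and the grasp point (between the pads) lies 11 mm behind it; z points along the fingers, y is the line along which they close (so a half turn about z gives the same grasp; the last joint's range is limited). The gripper opens to 92 mm and grips with 3 to 60 N. Pads are 19 mm wide; open, the fingers measure 130 mm over their backs; the gripper's body (75 mm by 190 mm) begins 47 mm behind the grasp point.
Start: joints at [-1.368, 0.342, 1.524, -0, 1.275, -0.146], TCP at [179.452, -493.397, 234.741] pointing down, gripper open.
Joint ranges: [-2.53, 2.53], [-0.77, 2.02], [0.04, 2.7], [-1, 4.14], [0.28, 2.66], [-3.11, 3.11]. Speed limits (rad/s): [2.57, 2.57, 3.14, 3.14, 3.14, 3.14].

INTERFACE

Orientations are given as a unit quaternion [x, y, z, w].
In Python, from rig import telemetry, camera, arm, finder gives the robot as it stands.
- The arm moves only by the shell command python3 -m inch 'ROWS' [FORCE]. ROWS is JSON, a list of rows, each an object of numbers: "claw": the finger opening in mm, from 0 to 91.8; "x", "y", "z": the shift along the tool's x, y, z in units of 40 mm (1.0 is 40 mm); "ax", "ay", "az": the turn, a rotation vector about the tool's x, y, z in units of 10 degrees (1.0 is 10 degrees). A call has 1 to 5 rows; each row is the pose to reach, as a shift and turn from the pose commanded when the call began, along the tool's axes at that moment; what a row does not reach only later rows make up. A row lasts 1/8 s, in which the tool goes at most 62.5 mm and 10.7 degrees, less where a joint would pass 70% of its speed; a pose out of reach is approached as far as the arm can. A call with a gripper value outside its range is refused whole. The fingers move at their own pace and stop on an object; FORCE is the grip in N (left out, the last holds). Time passes only in rows, so rows that repeat a pose let the fingers close. It gives the time, the measured TCP pose, the force, the opening and the grip force at its end, in the units of the state.
- telemetry.read_state(): the state, without advancing time (a new reading comes with each control period).
- camera(name): name is "scene" or "top" or "wrist"; returns a dict with "pixels" (400x640x3 uint8, red, green, blue), "fx", "fy", "cx", "cy" (pixels), "distortion" ([k1, k2, p1, p2, k3] as OpenCV has them; the pictures are not rectified), "R" (3x3) and "t" (3): a world point X has camera coordinates R X + t; the wrist camera has in their place "T_tool_cam" (4x4, takes a point from camera to tool coordinates, whose origin is the TCP and whose axes are the flange's). Camera axes: x right, y down, z forward; pixel columns grow to the right and rows downward; lengths in mm; the calibration is good to about 2 mm. A picture is of the moment at which its call begins: read the wrist's pose just before it. There is no depth.
- arm.close_job(): hands the job in; it is judged then, once.
Trained networks look in the newest picture that a camera, given by its name, has taken for a name from the list of things; names that differ only in an ending like _2 or _b are one class to them, and where a whole thing is asked for, a point or a joint stands for the part that bears it (a point fixed in the world has none). Each returns a list of dicts, best first, with "confidence" (0 to 1); they miss things now and then, are a little off and sometimes report something else, mostly with a low value. They report only what shows in the picture. A call takes as long as a camera call. They do not tell look-alikes from the thing itself.
- finder.search_frame(camera, label): "bbox" ([left, top, right, bottom] in pixels, round what is visible of it).
- finder.place_of(camera, label): "point" ([row, column] in pixels: a listed point, or the origin of a listed thing).
The state is a dict: "time": time; "joint_pos": joint angles; "joint_velocities": joint speeds; "joint_torque": joint torques, N m; "tool_pos": TCP position; "orientation": TCP orientation; "force": force on the tool from outside, world axes, zero at the start; "wrist_torque": the same for the moment, N m; "grip_width": finger opening in mm; "grip_force": force on a finger pad.
Only numpy, scipy, OpenCV 4.12 (cv2) and the standard library are available. Lean on these libraries where they do the work, as an engineer would, in place of code of your own. Each camera call takes 0.05 s, during which the arm holds its last target. There are 200 camera calls.

TASK

Take the finished flask, the only one with a cork and a blue label, out of the wooden rack and, keeping it upright all the way, hold it up to the inspection camera: upright, the middle of its label 150 mm straight in front of the lens and level with it, the label turned squarely to the lens and no finger on it. Do not bump the camera or its stand, and leave the two open flasks, the amber bottle and the steel measure where they stand. Finish while still holding the flask motionless in the air there: do not put it down or let it go.

Things in the scene. Friction and masses are not known exactly. Their poses are not given: they have to be found in the camera images.
- flask_mid (a point): Finished flask, white ceramic, about 0.4 kg, 44 mm thick (x), 92 mm wide (y); sides upright to 78 mm, shoulders narrowing to the neck's foot at 104 mm. Starts upright in any bay of the rack, underside 8 mm above the table, label roughly away from the robot. Point: on its centre line, 70 mm above its underside; x points out of the labelled face, y along the width, z up through the neck.
- neck (a point): Middle of the finished flask's neck, the place to grip: a round plain collar 28 mm in diameter, on the flask's centre line, from 108 to 134 mm above the underside; this point is at 121 mm (51 mm above flask_mid). A brown cork 22 mm across stands in it up to 146 mm. Axes as the flask.
- label_mid (a point): Centre of the outer surface of the flask's blue label (gold bands and disc), 66 mm wide, 52 mm high. It lies 23 mm from the flask's centre line along the flask's x, 46 mm above the underside, 75 mm below neck. Axes as the flask: x points straight out of the label, z up.
- label: The label itself, a blue sheet fixed to the flask. Origin 22 mm from the flask's centre line, 46 mm above the underside; axes as the flask.
- lens (a point): Centre of the front glass of the inspection camera: grey box camera, black lens barrel 38 mm across, white-faced ring light 80 mm across, clamped on a steel column. x points out of the lens, level, along the line of sight; z up. Lens height differs from run to run, 185 to 230 mm above the table. Camera and column reach 132 mm back from the lens; column top 285 mm above the table.
- focus (a point): The point in the air 150 mm straight in front of the lens, on its line of sight, where the middle of the label belongs. Axes as lens: x points away from the camera, so the label's x must point the opposite way.
- stand: Camera stand, fixed to the table: grey base 130 mm (its x) by 100 mm, 14 mm thick; column 16 mm thick, 45 mm behind the centre. Origin under the base's centre, x along the line of sight; the lens is 70 mm ahead of the origin. Its place and heading differ from run to run.
- rack: Low wooden rack, fixed: 74 mm (its x) by 332 mm (its y), floor board 8 mm thick, three bays in a row along y centred at -108, 0 and +108 mm; end boards 60 mm high, partitions up to 44 mm, a dowel rail along each side up to 38 mm. A flask has 3 to 5 mm of play on each side. Origin under its centre, z up.
- open1_mid (a point): An open white flask waiting to be filled: same shape as the finished one but with no cork and no label (a dark mouth, rim 134 mm above its underside). The point is on its centre line 67 mm above its underside. Stands in one of the bays of the rack; leave it.
- open2_mid (a point): The other open white flask, the same as open1_mid, in another bay; leave it.
- amber_mid (a point): Amber glass dropper bottle, 42 mm in diameter, 114 mm tall, with black collar and rubber bulb, standing on the table; the point is on its axis half-way up. Leave it.
- measure_mid (a point): Small tapered steel measuring cup, 60 mm across its rim, 62 mm tall, standing on the table; the point is on its axis half-way up. Leave it.
Things that resemble listed ones, but are neither listed nor needed, are in the scene too. Leave any green or pink look-alike of the part that bears flask_mid alone.

How it is judged:
By the outcome, as a careful person would: the job done as asked, in the order asked, and still so for the second after the job is handed in, while the arm keeps its last pose, push and grip.
It also fails if it takes over 35 s, if anything falls off the work surface, if the arm or the gripper's body presses on something with over 40 N, if the wrist force passes 120 N, or if a joint passes its speed limit or range.

## Working session

There is one attempt and no reset: what is moved stays moved. The work goes in short steps, Python scripts to look and compute and a shell command to move; the robot and the scene stay as the last step left them, time stands still between calls to the robot, and variables do not carry over. Pictures are saved under pics/ and viewed, at most 13 in all, crops included, and the job is handed in when it is done.

```bash
mkdir -p pics; cat > h.py <<'E'
import numpy as np, cv2, json
from scipy.spatial.transform import Rotation as Rn
from rig import telemetry, camera, arm, finder
def shot(n,save=None):
    s=telemetry.read_state(); c=camera(n)
    K=np.array([[c['fx'],0,c['cx']],[0,c['fy'],c['cy']],[0,0,1.]]); d=np.array(c['distortion'],float)
    if n=='wrist':
        T=np.eye(4);T[:3,:3]=Rn.from_quat(s['orientation']).as_matrix();T[:3,3]=s['tool_pos']
        M=T@np.array(c['T_tool_cam']); R=M[:3,:3].T; t=-R@M[:3,3]
    else: R=np.array(c['R']);t=np.array(c['t'])
    if save: cv2.imwrite('pics/'+save,c['pixels'][:,:,::-1])
    return dict(K=K,d=d,R=R,t=t,img=c['pixels'])
def ray(v,rc):
    p=cv2.undistortPoints(np.array([[[rc[1],rc[0]]]],float),v['K'],v['d'])[0,0]
    r=v['R'].T@np.array([p[0],p[1],1]); return -v['R'].T@v['t'], r/np.linalg.norm(r)
def tri(obs): # list of (view,[row,col])
    A=np.zeros((3,3));b=np.zeros(3);L=[]
    for v,rc in obs:
        o,r=ray(v,rc);P=np.eye(3)-np.outer(r,r);A+=P;b+=P@o;L.append((o,P))
    X=np.linalg.solve(A,b); return X,[round(float(np.linalg.norm(P@(X-o))),1) for o,P in L]
def onz(v,rc,z):
    o,r=ray(v,rc); return o+r*(z-o[2])/r[2]
def proj(v,X):
    p=cv2.projectPoints(np.array(X,float).reshape(-1,1,3),cv2.Rodrigues(v['R'])[0],v['t'],v['K'],v['d'])[0]; return p[:,0]
E
python3 - <<'E'
from h import *
names="flask_mid neck label_mid label lens stand rack open1_mid amber_mid measure_mid".split()
for c in ["scene","top","wrist"]:
    v=shot(c,c+'0.png'); print(c,'pos',(-v['R'].T@v['t']).round(0),'fwd',v['R'][2].round(2))
    for n in names:
        print(n,[(round(r['confidence'],2),[round(x) for x in r['point']]) for r in finder.place_of(c,n)[:5]])
print(telemetry.read_state())
E
cd pics; python3 -c "
import cv2
a=[cv2.imread(f) for f in ('scene0.png','top0.png')]
cv2.imwrite('both0.png',cv2.resize(cv2.vconcat(a),(480,600)))"
```

```text
scene pos [1197. -683. 1127.] fwd [-0.48  0.53 -0.7 ]
flask_mid [(0.95, [166, 316]), (0.87, [149, 390]), (0.81, [193, 341]), (0.18, [277, 206])]
neck [(0.77, [139, 389]), (0.64, [178, 345]), (0.57, [154, 314])]
label_mid [(0.67, [198, 352]), (0.65, [158, 384])]
label [(0.76, [161, 385]), (0.61, [197, 350])]
lens [(0.97, [275, 240]), (0.19, [199, 352])]
stand [(0.68, [340, 249])]
rack [(0.61, [205, 343]), (0.56, [197, 352])]
open1_mid [(0.93, [172, 356])]
amber_mid [(0.63, [277, 205])]
measure_mid [(0.87, [238, 241]), (0.72, [210, 332])]
top pos [ 348.   71. 1163.] fwd [ 0.17  0.01 -0.99]
flask_mid [(0.91, [200, 175]), (0.78, [259, 261]), (0.63, [197, 272]), (0.58, [202, 270])]
neck [(0.95, [206, 165]), (0.86, [195, 270]), (0.62, [262, 259])]
label_mid [(0.7, [202, 180])]
label [(0.55, [205, 184])]
lens [(0.78, [156, 474])]
stand [(0.92, [157, 465])]
rack [(0.75, [208, 236]), (0.6, [201, 273])]
open1_mid [(0.89, [207, 234])]
amber_mid [(0.7, [231, 465])]
measure_mid [(0.55, [246, 397]), (0.36, [198, 271]), (0.16, [193, 272])]
wrist pos [ 249. -468.  385.] fwd [-0.25 -0.09 -0.96]
flask_mid []
neck []
label_mid []
label []
lens []
stand []
rack []
open1_mid []
amber_mid []
measure_mid []
{'time': 1.65, 'joint_pos': array([-1.36799944e+00,  3.42012936e-01,  1.52411114e+00, -5.70591356e-05,
        1.27539713e+00, -1.45966832e-01]), 'joint_velocities': array([-0.00022394,  0.00196281,  0.00126764, -0.00142538,  0.00085981,
        0.00155917]), 'joint_torque': array([-3.81822156e-05, -4.31128049e+01, -2.44474912e+01,  7.18014361e-02,
        4.82350483e-02,  2.55751793e-06]), 'tool_pos': array([ 179.43509094, -493.39668122,  234.72989191]), 'orientation': array([ 9.84832532e-01,  1.73507583e-01, -2.62681899e-05,  3.64838086e-05]), 'force': array([ 0.08185573, -0.49850231, -0.33873377]), 'wrist_torque': array([-0.00374101, -0.00246724,  0.00449491]), 'grip_force': 0.0, 'grip_width': 91.84038943636278}
```

View pics/scene0.png

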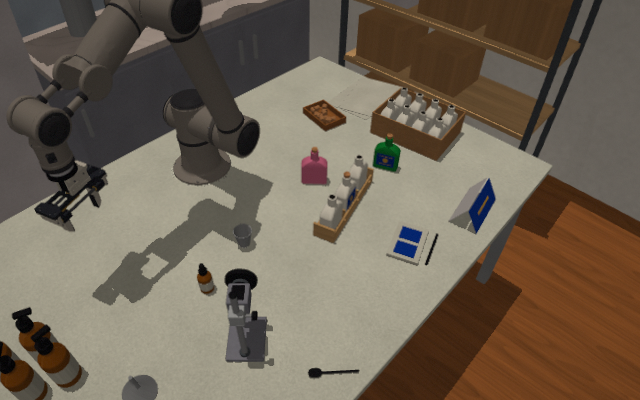

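View pics/top0.png

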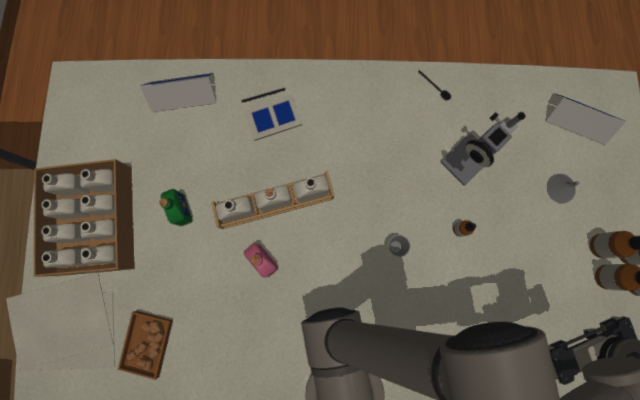

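```bash
python3 - <<'E'
from h import *
s=shot('scene');t=shot('top')
a=cv2.resize(s['img'][140:260,290:400],None,fx=3.6,fy=3.6,interpolation=2); b=cv2.resize(t['img'][100:200,430:540],None,fx=3.6,fy=3.6,interpolation=2)
c=cv2.resize(s['img'][260:370,200:310],None,fx=3.6,fy=3.6,interpolation=2);d=cv2.resize(t['img'][160:240,200:345],None,fx=2.73,fy=2.73,interpolation=2)
W=np.zeros((840,800,3),np.uint8)
for im,(y,x) in ((a,(0,0)),(b,(0,400)),(c,(435,0)),(d,(435,400))):
    q=W[y:y+im.shape[0],x:x+im.shape[1]]; q[:]=im[:q.shape[0],:q.shape[1]]
W=cv2.resize(W,(571,600)); cv2.imwrite('pics/crop1.png',W[:,:,::-1])
print('neck',tri([(s,[178,345]),(t,[195,270])]))
print('lens',tri([(s,[275,240]),(t,[156,474])]))
print('stand',onz(t,[157,465],0),onz(s,[340,249],0))
print('rack z0',onz(t,[208,236],0),onz(s,[205,343],0),onz(t,[201,273],0))
print('amber',tri([(s,[277,205]),(t,[231,465])]),'meas',tri([(s,[238,241]),(t,[246,397])]))
E
```

```text
neck (array([522.76035877, 200.90737062, 130.84239466]), [0.3, 0.3])
lens (array([ 614.35581719, -307.07562479,  197.36054998]), [3.1, 3.1])
stand [ 667.53285658 -354.02195284    0.        ] [ 667.96320693 -353.26431828    0.        ]
rack z0 [505.74013165 314.61020791   0.        ] [518.88835304 206.25384998   0.        ] [527.74888449 208.33732354   0.        ]
amber (array([ 446.91427546, -324.92377854,   45.4572262 ]), [3.5, 3.5]) meas (array([ 400.86962928, -144.00697034,   26.72805966]), [2.7, 2.7])
```

View pics/crop1.png

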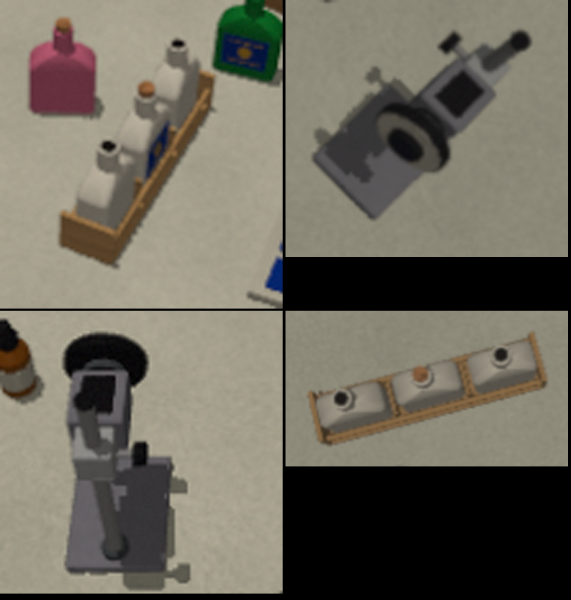

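The pink (scene 314,168) and green (387,153) flasks are look-alikes. In the rack there are open flasks at (331,208) and (357,165). The middle one at (346,185), with the brown cork and blue label, fits the description, and the crop confirms it. The lens faces the robot's left, heading about 138°. I'll move over the flask now.

```bash
python3 -m inch '[{"x":1.12,"y":-1.07,"claw":60},{"x":2.24,"y":-2.14,"claw":60},{"x":3.36,"y":-3.21,"claw":60},{"x":4.48,"y":-4.28,"claw":60},{"x":5.6,"y":-5.35,"claw":60}]'
python3 -m inch '[{"x":1.12,"y":-1.07,"claw":60},{"x":2.24,"y":-2.14,"claw":60},{"x":3.36,"y":-3.21,"claw":60},{"x":4.48,"y":-4.28,"claw":60},{"x":5.6,"y":-5.35,"claw":60}]'
python3 - <<'E'
from h import *
w=shot('wrist','w1.png'); 
for n in ("neck","label_mid","flask_mid","open1_mid","rack"): print(n,[(round(r['confidence'],2),[round(x) for x in r['point']]) for r in finder.place_of('wrist',n)[:4]])
s=telemetry.read_state(); print(s['tool_pos'],s['orientation'].round(4),s['time'])
E
```

```text
neck []
label_mid []
flask_mid []
open1_mid []
rack []
[ 179.46124906 -493.38098464  234.70009092] [ 0.9848  0.1735  0.     -0.    ] 2.05validation failed for argument at $[0]...
validation failed for argument at $[0]...
```

View pics/w1.png

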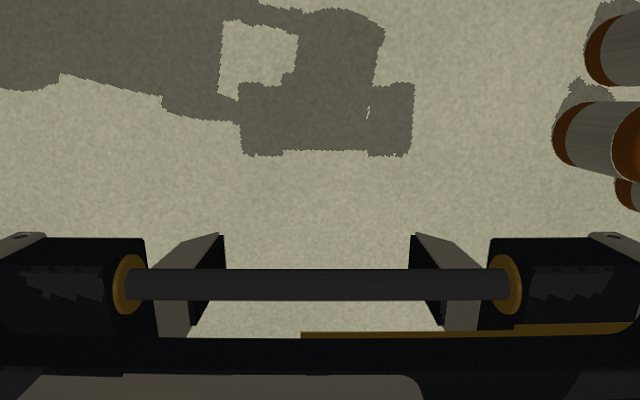

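The call was refused and the arm hasn't moved; the picture shows only the fingers and bare table. I expect a row needs all its fields, so I'll retry with every one filled in.

```bash
python3 -m inch '[{"claw":60,"x":1.12,"y":-1.07,"z":0,"ax":0,"ay":0,"az":0},{"claw":60,"x":2.24,"y":-2.14,"z":0,"ax":0,"ay":0,"az":0},{"claw":60,"x":3.36,"y":-3.21,"z":0,"ax":0,"ay":0,"az":0},{"claw":60,"x":4.48,"y":-4.28,"z":0,"ax":0,"ay":0,"az":0},{"claw":60,"x":5.6,"y":-5.35,"z":0,"ax":0,"ay":0,"az":0}]'
```

```text
time: 2.68
tool_pos: [317.4, -214.1, 235.0]
orientation: [0.985, 0.173, 0.0, 0.0]
force: [1.8, -0.4, 0.1]
grip_width: 60.3
grip_force: 0.0
```

```bash
python3 -m inch '[{"claw":60,"x":1.12,"y":-1.07,"z":0,"ax":0,"ay":0,"az":0},{"claw":60,"x":2.24,"y":-2.14,"z":0,"ax":0,"ay":0,"az":0},{"claw":60,"x":3.36,"y":-3.21,"z":0,"ax":0,"ay":0,"az":0},{"claw":60,"x":4.48,"y":-4.28,"z":0,"ax":0,"ay":0,"az":0.3},{"claw":60,"x":5.6,"y":-5.35,"z":0,"ax":0,"ay":0,"az":0.6}]'
cat > look.py <<'E'
from h import *
import sys
w=shot('wrist',sys.argv[1]); s=telemetry.read_state()
print(s['tool_pos'].round(1),s['orientation'].round(4),s['time'])
for n,z in (("neck",129),("label_mid",54),("flask_mid",78),("open1_mid",75)): print(n,[(round(r['confidence'],2),[round(x) for x in r['point']],onz(w,r['point'],z).round(0)[:2]) for r in finder.place_of('wrist',n)[:4]])
E
python3 look.py w2.png
```

```text
time: 3.3
tool_pos: [455.0, 64.0, 235.0]
orientation: [0.993, 0.121, 0.001, 0.0]
force: [1.0, -0.7, 0.1]
grip_width: 60.2
grip_force: 0.0
[457.2  70.  235. ] [ 0.9926  0.1215  0.0019 -0.0017] 3.35
neck [(0.83, [57, 150], array([530., 204.]))]
label_mid []
flask_mid [(0.73, [232, 128], array([368., 230.])), (0.71, [66, 178], array([529., 204.]))]
open1_mid [(0.7, [72, 58], array([501., 308.]))]
```

View pics/w2.png

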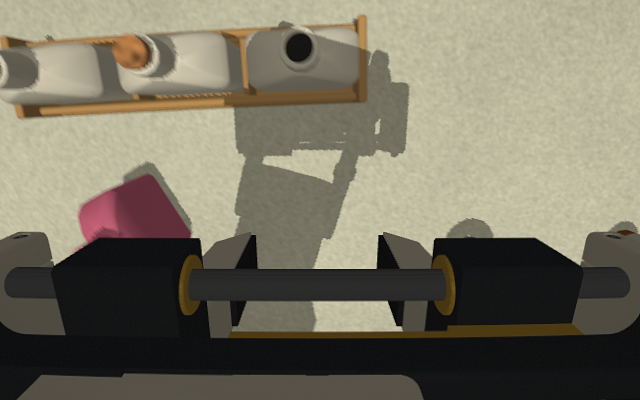

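The wrist view shows the corked neck at (row 52, col 135), with an open flask on each side. The rack is turned about 2.7° more than the tool. I'll move closer, stop short so the flask stays in view, and settle.

```bash
python3 -m inch '[{"claw":60,"x":0.5,"y":-1.2,"z":0,"ax":0,"ay":0,"az":-0.2},{"claw":60,"x":1.0,"y":-2.4,"z":0,"ax":0,"ay":0,"az":-0.27},{"claw":60,"x":1.2,"y":-2.93,"z":0,"ax":0,"ay":0,"az":-0.27},{"claw":60,"x":1.2,"y":-2.93,"z":0,"ax":0,"ay":0,"az":-0.27},{"claw":60,"x":1.2,"y":-2.93,"z":0,"ax":0,"ay":0,"az":-0.27}]'
python3 look.py w3.png
```

```text
time: 4.18
tool_pos: [472.4, 185.5, 234.7]
orientation: [0.99, 0.144, -0.0, 0.0]
force: [0.5, -0.1, 0.1]
grip_width: 59.9
grip_force: 0.0
[472.5 185.5 234.8] [ 9.896e-01  1.440e-01 -1.000e-04  3.000e-04] 4.225
neck [(0.9, [122, 317], array([531., 203.]))]
label_mid [(0.87, [65, 54], array([509., 450.])), (0.52, [95, 316], array([550., 210.])), (0.42, [93, 316], array([552., 210.]))]
flask_mid [(0.63, [63, 14], array([503., 469.]))]
open1_mid [(0.76, [120, 191], array([498., 309.])), (0.39, [94, 315], array([551., 211.]))]
```

View pics/w3.png

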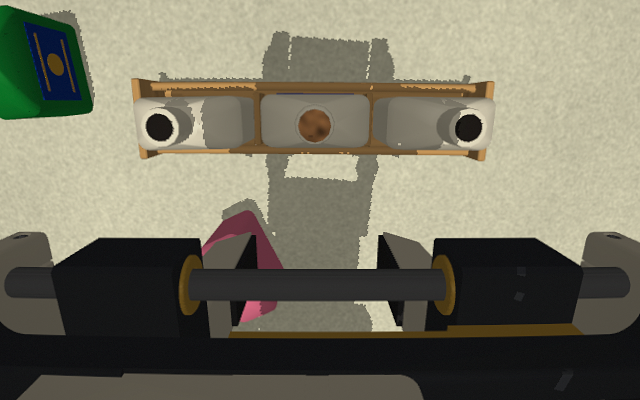

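The wrist view shows the cork centred at (row 125, col 315) and the rack square to the picture. The label's edge just shows on the far side. I'll refine the cork position from all three cameras.

```bash
cat > cork.py <<'E'
from h import *
def cork(v,rc,r=14):
    y,x=map(int,rc); im=v['img'][y-r:y+r,x-r:x+r]; h=cv2.cvtColor(im,cv2.COLOR_RGB2HSV)
    m=((h[...,0]<16)&(h[...,1]>100)&(h[...,2]>60)).astype(np.uint8)
    n,l,st,c=cv2.connectedComponentsWithStats(m)
    k=min(range(1,n),key=lambda i:np.hypot(*(c[i]-r))-0.05*st[i,4]); return [c[k][1]+y-r,c[k][0]+x-r],int(st[k,4])
if __name__=='__main__':
    w,s,t=shot('wrist'),shot('scene'),shot('top')
    cw,cs,ct=cork(w,(125,315),25),cork(s,(174,346),7),cork(t,(193,270),8)
    print(cw,cs,ct); O=[(w,cw[0]),(s,cs[0]),(t,ct[0])]
    print(tri(O),tri(O[:2]),tri(O[1:])); print(onz(w,cw[0],154),onz(t,ct[0],152))
    g=cv2.cvtColor(w['img'],cv2.COLOR_RGB2HSV); 
    m=((g[...,1]<45)&(g[...,2]>90)).astype(np.uint8); m[:, :258]=0;m[:,372:]=0;m[:93]=0;m[149:]=0
    cv2.circle(m,(315,125),24,1,-1); c=max(cv2.findContours(m,0,2)[0],key=cv2.contourArea); print(cv2.minAreaRect(c))
E
python3 cork.py
```

```text
Traceback (most recent call last):
  File "cork.py", line 9, in <module>
    cw,cs,ct=cork(w,(125,315),25),cork(s,(174,346),7),cork(t,(193,270),8)
                                                      ~~~~^^^^^^^^^^^^^^^
  File "cork.py", line 6, in cork
    k=min(range(1,n),key=lambda i:np.hypot(*(c[i]-r))-0.05*st[i,4]); return [c[k][1]+y-r,c[k][0]+x-r],int(st[k,4])
ValueError: min() iterable argument is empty
```

```bash
sed -i "s/,cork(t,(193,270),8)$/,([193.3,270.5],0)/" cork.py; python3 cork.py
```

```text
([np.float64(126.22794117647058), np.float64(316.3002450980392)], 816) ([np.float64(174.4516129032258), np.float64(346.4193548387097)], 31) ([193.3, 270.5], 0)
(array([526.62004027, 201.52872504, 146.41296648]), [3.7, 1.2, 3.9]) (array([527.50051496, 203.29742135, 147.09179821]), [1.8, 1.8]) (array([525.74696354, 199.3181045 , 148.39893253]), [2.0, 2.0])
[529.43472691 204.44566072 154.        ] [523.70788481 197.33694142 152.        ]
((316.5, 122.0), (54.0, 107.0), 90.0)
```

Cork and neck are at about (528, 203) with the top near z 150, which agrees with the text. I'll move over it and then straight down.

```bash
python3 -m inch '[{"claw":60,"x":0.8,"y":-0.02,"z":0,"ax":0,"ay":0,"az":0},{"claw":60,"x":1.46,"y":-0.04,"z":0,"ax":0,"ay":0,"az":0},{"claw":60,"x":1.46,"y":-0.04,"z":0,"ax":0,"ay":0,"az":0},{"claw":60,"x":1.46,"y":-0.04,"z":0.8,"ax":0,"ay":0,"az":0},{"claw":60,"x":1.46,"y":-0.04,"z":1.2,"ax":0,"ay":0,"az":0}]'
python3 -m inch '[{"claw":60,"x":0,"y":0,"z":0.6,"ax":0,"ay":0,"az":0},{"claw":60,"x":0,"y":0,"z":1.1,"ax":0,"ay":0,"az":0},{"claw":60,"x":0,"y":0,"z":1.5,"ax":0,"ay":0,"az":0},{"claw":60,"x":0,"y":0,"z":1.62,"ax":0,"ay":0,"az":0},{"claw":60,"x":0,"y":0,"z":1.62,"ax":0,"ay":0,"az":0}]'
python3 look.py w4.png
```

```text
time: 5.35
tool_pos: [526.4, 205.3, 185.2]
orientation: [0.989, 0.145, -0.001, 0.0]
force: [0.7, 0.4, 0.4]
grip_width: 60.1
grip_force: 0.0
time: 5.98
tool_pos: [527.9, 205.6, 122.1]
orientation: [0.989, 0.145, 0.0, 0.0]
force: [0.2, 0.6, -0.2]
grip_width: 60.1
grip_force: 0.0
[528.2 205.6 122.5] [9.894e-01 1.451e-01 5.000e-04 0.000e+00] 6.025
neck [(0.64, [270, 323], array([529., 203.]))]
label_mid [(0.96, [184, 318], array([550., 211.]))]
flask_mid []
open1_mid []
```

View pics/w4.png

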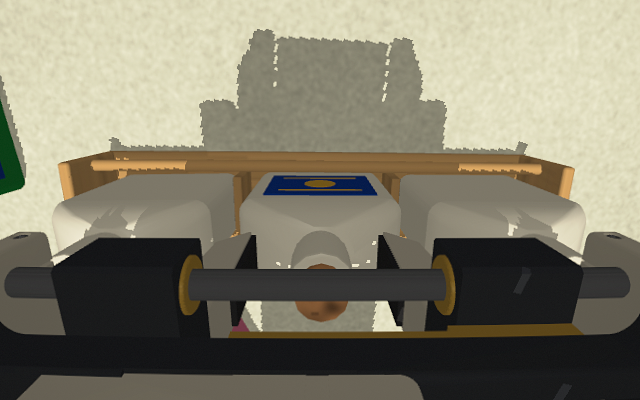

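The label (row 185, col 320) faces straight ahead of the tool and the cork (row 292, col 322) sits between the fingers. I'll close the grip.

```bash
python3 -m inch '[{"claw":45,"x":0,"y":0,"z":0,"ax":0,"ay":0,"az":0},{"claw":32,"x":0,"y":0,"z":0,"ax":0,"ay":0,"az":0},{"claw":20,"x":0,"y":0,"z":0,"ax":0,"ay":0,"az":0},{"claw":15,"x":0,"y":0,"z":0,"ax":0,"ay":0,"az":0},{"claw":15,"x":0,"y":0,"z":0,"ax":0,"ay":0,"az":0}]' 40
python3 -m inch '[{"claw":15,"x":0,"y":0,"z":-0.1,"ax":0,"ay":0,"az":0},{"claw":15,"x":0,"y":0,"z":-0.4,"ax":0,"ay":0,"az":0},{"claw":15,"x":0,"y":0,"z":-0.8,"ax":0,"ay":0,"az":0},{"claw":15,"x":0,"y":0,"z":-1.2,"ax":0,"ay":0,"az":0},{"claw":15,"x":0,"y":0,"z":-1.6,"ax":0,"ay":0,"az":0}]'
python3 - <<'E'
from h import *
print(telemetry.read_state()['tool_pos'],telemetry.read_state()['time'])
s=shot('scene'); print([(r['confidence'],r['point']) for r in finder.place_of('scene','lens')[:1]])
E
```

```text
time: 6.85
tool_pos: [528.0, 205.4, 121.8]
orientation: [0.989, 0.145, -0.0, 0.0]
force: [0.0, -1.9, -1.1]
grip_width: 26.6
grip_force: 40.0
time: 7.48
tool_pos: [528.1, 205.6, 187.5]
orientation: [0.989, 0.145, 0.0, -0.0]
force: [0.5, 0.5, -3.9]
grip_width: 27.1
grip_force: 40.0
[528.07350315 205.63644471 187.46437547] 7.475
[(0.79, [275.2, 241.0])]
```

The flask is held (grip 40 N, 4 N load, 27 mm opening). I'll lift it clear of the rack, then carry it across while turning it.

```bash
python3 -m inch '[{"claw":15,"x":0,"y":0,"z":-0.5,"ax":0,"ay":0,"az":0},{"claw":15,"x":0,"y":0,"z":-1.0,"ax":0,"ay":0,"az":0},{"claw":15,"x":0,"y":0,"z":-1.5,"ax":0,"ay":0,"az":0},{"claw":15,"x":0,"y":0.3,"z":-1.9,"ax":0,"ay":0,"az":0},{"claw":15,"x":0,"y":0.8,"z":-1.93,"ax":0,"ay":0,"az":0.3}]'
python3 -m inch '[{"claw":15,"x":-0.2,"y":0.8,"z":0,"ax":0,"ay":0,"az":0.5},{"claw":15,"x":-0.5,"y":1.8,"z":0,"ax":0,"ay":0,"az":1.2},{"claw":15,"x":-0.8,"y":2.8,"z":0,"ax":0,"ay":0,"az":1.9},{"claw":15,"x":-1.1,"y":3.8,"z":0,"ax":0,"ay":0,"az":2.6},{"claw":15,"x":-1.4,"y":4.8,"z":0,"ax":0,"ay":0,"az":3.3}]'
python3 -m inch '[{"claw":15,"x":0,"y":0,"z":0,"ax":0,"ay":0,"az":0.4},{"claw":15,"x":0,"y":0,"z":0,"ax":0,"ay":0,"az":1.0},{"claw":15,"x":0,"y":0,"z":0,"ax":0,"ay":0,"az":1.6},{"claw":15,"x":0,"y":0,"z":0,"ax":0,"ay":0,"az":2.1},{"claw":15,"x":0,"y":0,"z":0,"ax":0,"ay":0,"az":2.2}]'
python3 - <<'E'
from h import *
s=telemetry.read_state(); print(s['tool_pos'].round(1),(2*np.degrees(np.arctan2(s['orientation'][1],s['orientation'][0]))).round(2))
w=shot('wrist','w5.png');sc=shot('scene','s5.png')
for c in('wrist','scene'):
  for n in('lens','label_mid','neck'): print(c,n,[(round(r['confidence'],2),r['point']) for r in finder.place_of(c,n)[:3]])
E
```

```text
time: 8.2
tool_pos: [537.6, 174.8, 263.9]
orientation: [0.993, 0.118, 0.001, -0.0]
force: [0.3, 0.4, -4.3]
grip_width: 27.1
grip_force: 40.0
time: 8.82
tool_pos: [527.4, -27.1, 262.0]
orientation: [0.985, -0.171, -0.001, 0.0]
force: [-0.1, 0.1, -2.7]
grip_width: 27.2
grip_force: 40.0
time: 9.45
tool_pos: [527.7, -25.6, 262.1]
orientation: [0.935, -0.354, -0.001, 0.0]
force: [-0.6, -0.7, -3.9]
grip_width: 27.3
grip_force: 40.0
[527.7 -25.6 262.1] -41.45
wrist lens []
wrist label_mid [(0.58, [185.5, 319.1])]
wrist neck [(0.78, [270.2, 319.3])]
scene lens [(0.78, [272.3, 240.6])]
scene label_mid [(0.81, [206.2, 296.6]), (0.61, [156.9, 385.9]), (0.23, [277.2, 206.1])]
scene neck [(0.86, [140.1, 389.3]), (0.7, [152.2, 313.8]), (0.57, [179.7, 294.5])]
```

View pics/w5.png

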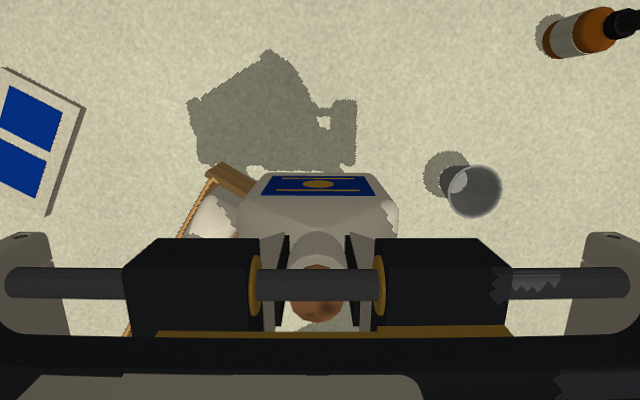

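The wrist view shows the label square ahead of the tool (row 185, col 319) and the cork centred, with the lens out of view. I'll rise and move in front of the lens so the wrist camera can measure it from near.

```bash
python3 -m inch '[{"claw":15,"x":0.2,"y":0.3,"z":-0.8,"ax":0,"ay":0,"az":0},{"claw":15,"x":0.6,"y":0.8,"z":-1.8,"ax":0,"ay":0,"az":0},{"claw":15,"x":1.2,"y":1.5,"z":-2.7,"ax":0,"ay":0,"az":0},{"claw":15,"x":1.8,"y":2.2,"z":-3.5,"ax":0,"ay":0,"az":0},{"claw":15,"x":2.4,"y":2.9,"z":-4.2,"ax":0,"ay":0,"az":0}]'
python3 -m inch '[{"claw":15,"x":0.4,"y":0.6,"z":-0.25,"ax":0,"ay":0,"az":0},{"claw":15,"x":0.63,"y":0.94,"z":-0.25,"ax":0,"ay":0,"az":0},{"claw":15,"x":0.63,"y":0.94,"z":-0.25,"ax":0,"ay":0,"az":0},{"claw":15,"x":0.63,"y":0.94,"z":-0.25,"ax":0,"ay":0,"az":0}]'
cat > l.py <<'E'
from h import *
import sys
s=telemetry.read_state(); print(s['tool_pos'].round(1),(2*np.degrees(np.arctan2(s['orientation'][1],s['orientation'][0]))).round(2),s['time'])
w=shot('wrist',sys.argv[1]+'.png'); np.save(sys.argv[1]+'.npy',w,allow_pickle=True); print(w['K'])
for n in('lens','label_mid','neck','stand'): print(n,[(round(r['confidence'],2),r['point']) for r in finder.place_of('wrist',n)[:3]])
E
python3 l.py w6
```

```text
time: 10.48
tool_pos: [523.5, -176.4, 432.6]
orientation: [0.936, -0.353, 0.001, 0.0]
force: [1.1, -0.1, -2.9]
grip_width: 27.0
grip_force: 40.0
time: 10.98
tool_pos: [517.8, -219.2, 440.5]
orientation: [0.936, -0.352, -0.001, -0.0]
force: [0.6, 0.0, -3.4]
grip_width: 27.3
grip_force: 40.0
[ 517.8 -219.2  440.5] -41.26 10.975
[[344.30363539   0.         316.73167176]
 [  0.         344.30363539 198.57762497]
 [  0.           0.           1.        ]]
lens [(0.57, [51.5, 320.0])]
label_mid [(0.57, [186.6, 319.6]), (0.26, [270.0, 317.4])]
neck [(0.73, [268.1, 320.1]), (0.55, [184.2, 317.0])]
stand []
```

View pics/w6.png

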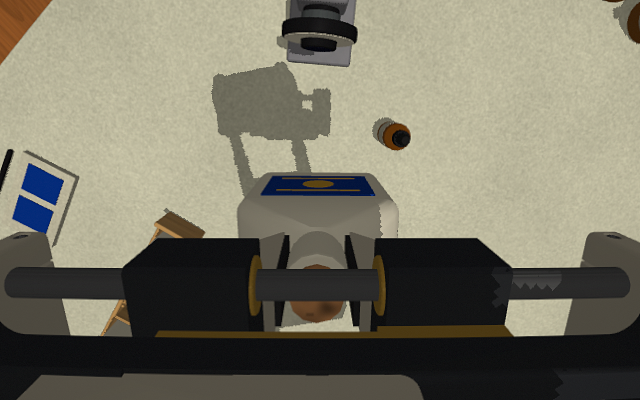

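The ring light and lens show at the top (barrel about row 45, col 320; ring from col 282 to 357). I'll take a second view 80 mm further forward, with the flask's underside at 326 mm, well above the 285 mm column.

```bash
python3 -m inch '[{"claw":15,"x":0.6,"y":0,"z":-0.2,"ax":0,"ay":0,"az":0},{"claw":15,"x":1.4,"y":0,"z":-0.3,"ax":0,"ay":0,"az":0},{"claw":15,"x":2,"y":0,"z":-0.3,"ax":0,"ay":0,"az":0},{"claw":15,"x":2,"y":0,"z":-0.3,"ax":0,"ay":0,"az":0},{"claw":15,"x":2,"y":0,"z":-0.3,"ax":0,"ay":0,"az":0}]'
python3 l.py w7
python3 - <<'E'
import cv2
a=cv2.imread('pics/w6.png')[0:80,260:380];b=cv2.imread('pics/w7.png')[0:150,260:380]
f=lambda x,k:cv2.resize(x,None,fx=k,fy=k,interpolation=cv2.INTER_NEAREST)
a=f(a,5)[:,:];b=f(b,4)
W=cv2.hconcat([b,cv2.copyMakeBorder(f(cv2.imread('pics/w6.png')[0:80,270:365],3),0,360,0,0,cv2.BORDER_CONSTANT)]);print(W.shape)
cv2.imwrite('pics/c67.png',W)
E
```

```text
time: 11.85
tool_pos: [577.7, -272.5, 453.0]
orientation: [0.936, -0.353, -0.0, -0.0]
force: [0.5, -0.8, -3.6]
grip_width: 27.3
grip_force: 40.0
[ 577.7 -272.5  453. ] -41.29 11.85
[[344.30363539   0.         316.73167176]
 [  0.         344.30363539 198.57762497]
 [  0.           0.           1.        ]]
lens [(0.87, [124.7, 319.4])]
label_mid [(0.96, [184.5, 318.4])]
neck [(0.74, [269.8, 316.7])]
stand []
(600, 765, 3)
```

View pics/c67.png

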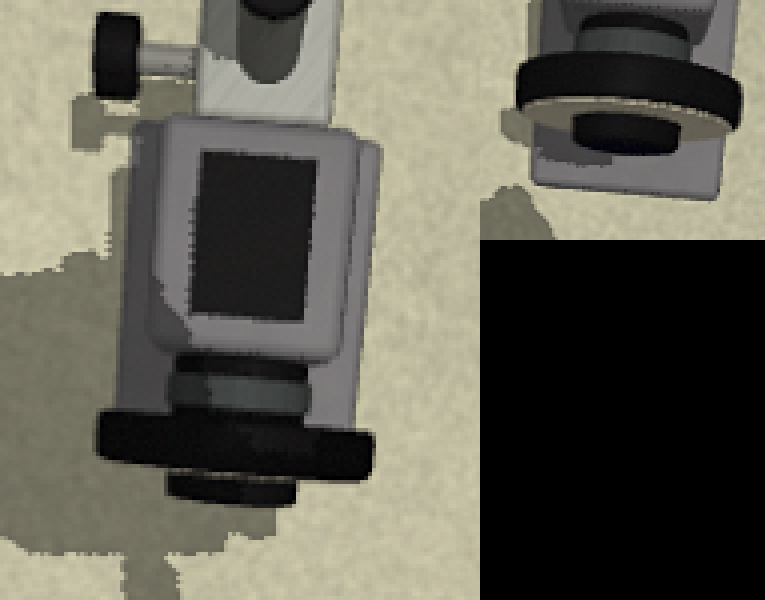

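From above, the camera box and ring sit about 4° off my assumed heading, and the barrel front is near (row 125, col 318). I'll fit the lens and ring circles to all the views at once.

```bash
cat > fit.py <<'E'
from h import *
from scipy.optimize import least_squares
w6=np.load('w6.npy',allow_pickle=True).item();w7=np.load('w7.npy',allow_pickle=True).item()
s=shot('scene','s7.png');t=shot('top')
P=lambda c,r:np.array([r/4,260+c/4])  # crop px -> row,col
for z in (225,235): # box-top panel edges
    A,B,C,D=[onz(w7,P(*q),z)[:2] for q in((203,152),(316,160),(189,313),(303,321))]
    f=lambda v:np.degrees(np.arctan2(v[1],v[0])).round(1)
    print('panel heading',f(C-A),f(D-B),f(A-B)+90,f(C-D)+90)
a=np.linspace(0,2*np.pi,73)
def circ(p,r,back):
    x,y,z,th=p[:4]; u=np.array([np.cos(th),np.sin(th),0]);l=np.array([-np.sin(th),np.cos(th),0])
    return np.array([x,y,z])-back*u+r*(np.outer(np.cos(a),l)+np.outer(np.sin(a),[0,0,1]))
def ex(v,X): q=proj(v,X); return np.r_[q.min(0),q.max(0)] # mincol minrow maxcol maxrow
def res(p,full=False):
    L=lambda v:ex(v,circ(p,19,0)); R=lambda v:ex(v,np.r_[circ(p,40,p[4]),circ(p,40,p[4]+12)])
    c=proj(t,circ(p,0,0)[0])[0]
    o=[L(w7)[[0,2,3]]-[301.5,334,126.5],L(w6)[[0,2,3]]-[301,336.7,51.7],R(w7)[[0,2,3]]-[284,353.5,120],R(w6)[[0,2]]-[282,357.3],
       1.5*(R(s)[[0,2,1]]-[224.5,257.6,268.8]),1.5*(c-[476,156.3]),[0.5*np.degrees(p[3]-TH)]]
    return np.concatenate(o)
TH=np.radians(float(f((C-A)+(D-B))))
r=least_squares(res,[614,-307,197,TH,8],loss='soft_l1'); p=r.x
print(p.round(1),np.degrees(p[3]).round(2)); print(res(p).round(1))
u=np.array([np.cos(p[3]),np.sin(p[3]),0]); F=p[:3]+150*u; print('focus',F.round(1))
np.save('lens.npy',p)
E
python3 fit.py
```

```text
panel heading 133.2 134.7 135.0 134.9
panel heading 133.2 134.7 135.0 134.9
[ 615.5 -304.7  195.5    2.3    9.2] 133.43
[ 0.2  0.2 -0.5 -0.  -0.3 -0.1 -0.   1.  -0.2 -0.2  1.1  0.8  1.1 -0.6
 -3.4  0.3 -0.2]
focus [ 512.4 -195.8  195.5]
```

The fit is consistent (about 1 px) and puts the lens at (615.5, −304.7, 195.5), heading about 134°. Next I'll get the label's pose in the tool frame from its corners.

```bash
cat > lab.py <<'E'
from h import *
def label(w,save=None):
    h=cv2.cvtColor(w['img'],cv2.COLOR_RGB2HSV)[150:230,220:420]
    m=((h[...,0]>105)&(h[...,0]<130)&(h[...,1]>120)).astype(np.uint8); n,l,st,_=cv2.connectedComponentsWithStats(m)
    m=(l==1+np.argmax(st[1:,4])).astype(np.uint8); c=max(cv2.findContours(m,0,2)[0],key=cv2.contourArea)
    hull=cv2.convexHull(c)[:,0]+[220,150]; e=cv2.approxPolyN(hull.reshape(-1,1,2).astype(np.float32),4,ensure_convex=True)[0] if hasattr(cv2,'approxPolyN') else None
    e=e[np.argsort(e[:,1])]; far=e[:2][np.argsort(e[:2,0])]; near=e[2:][np.argsort(e[2:,0])]
    px=np.array([near[0],near[1],far[1],far[0]],float) # upper-left(image),upper-right,lower-right,lower-left
    # label frame: y toward image... x out, z up, y left when image right is -y
    obj=np.array([[0,33,26],[0,-33,26],[0,-33,-26],[0,33,-26]],float); best=None
    ok,rs,ts,err=cv2.solvePnPGeneric(obj[:,[1,2,0]],px,w['K'],w['d'],flags=cv2.SOLVEPNP_IPPE)
    out=[]
    for rv,tv in zip(rs,ts):
        Rr=cv2.Rodrigues(rv)[0]; Rw=w['R'].T@Rr; X=w['R'].T@(tv[:,0]-w['t'])
        out.append((X,Rw[:,2],Rw[:,1]))  # centre, out, up
    return px,out,err
if __name__=='__main__':
    for f in('w6','w7'):
        w=np.load(f+'.npy',allow_pickle=True).item(); px,o,e=label(w); print(px.round(1).tolist(),e.ravel())
        tcp={'w6':[517.8,-219.2,440.5],'w7':[577.7,-272.5,453]}[f]
        for X,n,u in o: print((X-tcp).round(1),'out',n.round(3),np.degrees(np.arctan2(n[1],n[0])).round(2),'up',u.round(3))
        z=tcp[2]+7-49; A,B=[onz(w,p[::-1],z) for p in px[:2]]; d=A-B
        print('edge',(A-tcp).round(1),(B-tcp).round(1),np.linalg.norm(d).round(1),'yaw',np.degrees(np.arctan2(d[1],d[0])).round(2)-90)
E
python3 lab.py
```

```text
[[259.7, 195.0], [375.2, 195.0], [363.4, 176.0], [272.3, 176.0]] [0.23773317 9.24018917]
[ 17.6 -13.4 -66.9] out [ 0.753 -0.658  0.006] -41.13 up [-0.     0.009  1.   ]
[ 18.6 -14.3 -55.1] out [-0.673  0.589  0.448] 138.82 up [-0.335  0.297 -0.894]
edge [ 39.4  12.1 -42. ] [ -4.6 -38.1 -42. ] 66.8 yaw -41.22
[[259.7, 195.0], [375.1, 195.0], [363.4, 176.0], [272.3, 176.0]] [0.21221016 9.19351736]
[ 17.7 -13.4 -66.9] out [ 0.753 -0.658  0.007] -41.14 up [-0.     0.011  1.   ]
[ 18.6 -14.3 -55.3] out [-0.673  0.589  0.447] 138.81 up [-0.334  0.298 -0.894]
edge [ 39.4  12.1 -42. ] [ -4.6 -38.1 -42. ] 66.7 yaw -41.25
```

The label sits 22 mm ahead of and 67 mm below the TCP, is square to the tool and upright to about 0.5°. The target is TCP (495, −181, 263) at yaw −45.8°, so I'll back off first, then go down.

```bash
python3 -m inch '[{"claw":15,"x":-0.8,"y":-0.1,"z":0,"ax":0,"ay":0,"az":0.1},{"claw":15,"x":-1.8,"y":-0.2,"z":0,"ax":0,"ay":0,"az":0.3},{"claw":15,"x":-2.7,"y":-0.3,"z":0.4,"ax":0,"ay":0,"az":0.45},{"claw":15,"x":-3.06,"y":-0.36,"z":1.2,"ax":0,"ay":0,"az":0.45},{"claw":15,"x":-3.06,"y":-0.36,"z":2.1,"ax":0,"ay":0,"az":0.45}]'
python3 -m inch '[{"claw":15,"x":0,"y":0,"z":0.9,"ax":0,"ay":0,"az":0},{"claw":15,"x":0,"y":0,"z":1.7,"ax":0,"ay":0,"az":0},{"claw":15,"x":0,"y":0,"z":2.3,"ax":0,"ay":0,"az":0},{"claw":15,"x":0,"y":0,"z":2.6,"ax":0,"ay":0,"az":0},{"claw":15,"x":0,"y":0,"z":2.64,"ax":0,"ay":0,"az":0}]'
python3 -m inch '[{"claw":15,"x":0,"y":0,"z":0,"ax":0,"ay":0,"az":0},{"claw":15,"x":0,"y":0,"z":0,"ax":0,"ay":0,"az":0}]'
cat > fin.py <<'E'
from lab import *
p=np.load('lens.npy'); th=np.radians(134.2); u=np.array([np.cos(th),np.sin(th),0]); F=np.r_[p[:2],196]+150*u
s=telemetry.read_state(); print(s['tool_pos'].round(1),(2*np.degrees(np.arctan2(s['orientation'][1],s['orientation'][0]))).round(2),s['time'],abs(s['joint_velocities']).max())
w=shot('wrist'); px,o,e=label(w); X,n,up=o[0]; print('label',X.round(1),'yaw',np.degrees(np.arctan2(n[1],n[0])).round(2),'up',up.round(3),'focus',F.round(1))
sc=shot('scene','s8.png')
for c in('scene','top'):
    v=shot(c,c[0]+'8.png'); print(c,'proj lens,label',proj(v,[F-150*u,X]).round(1)[:,::-1].tolist())
    for k in('lens','label_mid','neck'): print(k,[(round(r['confidence'],2),r['point']) for r in finder.place_of(c,k)[:3]])
E
python3 fin.py
```

```text
time: 12.82
tool_pos: [494.7, -180.3, 369.7]
orientation: [0.921, -0.389, 0.002, 0.0]
force: [0.5, -0.0, -4.7]
grip_width: 27.3
grip_force: 40.0
time: 13.45
tool_pos: [495.3, -181.4, 263.5]
orientation: [0.921, -0.389, -0.0, 0.0]
force: [0.5, 0.4, -2.9]
grip_width: 27.1
grip_force: 40.0
time: 13.7
tool_pos: [495.8, -181.7, 264.5]
orientation: [0.921, -0.389, 0.001, 0.0]
force: [-0.5, -1.3, -3.1]
grip_width: 27.0
grip_force: 40.0
[ 495.8 -181.7  264.5] -45.82 13.7 0.004639679137751812
label [ 512.4 -196.4  197.6] yaw -45.67 up [-0.001  0.012  1.   ] focus [ 511.  -197.2  196. ]
scene proj lens,label [[275.0, 242.4], [229.2, 247.8]]
lens [(0.97, [274.3, 240.1])]
label_mid [(0.81, [228.4, 248.0]), (0.47, [158.9, 387.0]), (0.38, [210.3, 328.1])]
neck [(0.79, [201.7, 244.4]), (0.63, [152.3, 311.4]), (0.59, [139.0, 389.6])]
top proj lens,label [[156.4, 473.8], [197.0, 432.0]]
lens []
label_mid [(0.6, [205.2, 181.5])]
neck [(0.95, [203.1, 166.0]), (0.72, [200.3, 435.0]), (0.71, [260.2, 256.8])]
```

View pics/s8.png

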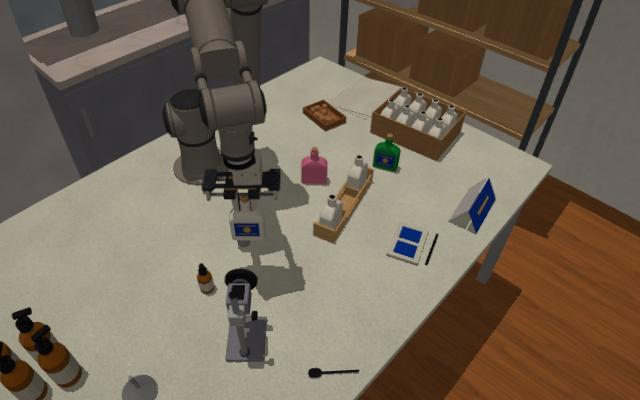

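The scene view shows the label (row 228, col 248) facing the lens (275, 241), upright and clear of the fingers. It is 1–2 mm off, so I'll trim 1 mm, settle and hand in.

```bash
python3 -m inch '[{"claw":15,"x":-0.01,"y":0.03,"z":0.03,"ax":0,"ay":0,"az":0},{"claw":15,"x":-0.01,"y":0.03,"z":0.03,"ax":0,"ay":0,"az":0},{"claw":15,"x":-0.01,"y":0.03,"z":0.03,"ax":0,"ay":0,"az":0},{"claw":15,"x":-0.01,"y":0.03,"z":0.03,"ax":0,"ay":0,"az":0},{"claw":15,"x":-0.01,"y":0.03,"z":0.03,"ax":0,"ay":0,"az":0}]'
python3 fin.py | sed -n 1,2p; python3 -c "from rig import arm; print(arm.close_job())"
```

```text
time: 14.82
tool_pos: [494.3, -182.0, 262.3]
orientation: [0.921, -0.389, 0.0, 0.0]
force: [0.8, -0.0, -3.3]
grip_width: 27.4
grip_force: 40.0
[ 494.3 -182.   262.3] -45.81 14.825 0.001689234421860098
label [ 510.8 -196.7  195.3] yaw -45.67 up [0.    0.012 1.   ] focus [ 511.  -197.2  196. ]
the job is handed in; nothing more can be done
None
```

The job is handed in: the corked, blue-label flask is held motionless and upright in front of the inspection camera, its label centre within about 1 mm of my estimate of the focus point and squarely facing the lens.

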